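# Sweep coconut shell scraps off the scraper board

### The job

Pick up the wide brush that stands on its bristles by its upright handle, and with it sweep both pieces of coconut shell along the coconut scraper's board, away from the blade, off the board's end and into the steel tray there. Do not touch the shell pieces with the gripper or arm. Afterwards stand the brush back upright on its bristles on the bare counter, clear of the scraper and its tray.

Things in the scene. Friction and masses are not known exactly. Their poses are not given: they have to be found in the camera images.
- brush: Wide rigid brush standing on its bristles (the narrow brush lying flat is not used). Origin: centre of its underside, z up. Head 130 mm along x, 32 mm along y, 42 mm high, stiff as a block; cap 134 x 36 mm up to 55 mm; then a square handle 26 x 26 mm (sides along x and y) on the centre line up to 130 mm. Grip it from above at about 95 mm height. 0.16 kg. Stands left or right of the scraper.
- scraper: Fixed. Origin on the counter, z up. Wooden board x -110 to 110, y -200 to 120 mm, flat top without rim 45 mm above the counter. Steel blade at its -y end (y below -165 mm, up to 145 mm high). At its +y end an open steel tray, y 122 to 262, x -110 to 110 mm, walls 3 mm, rim 42 mm above the counter, just below the board top. Sweep towards +y.
- shell_a: Loose piece of coconut shell on the board, the one nearer the blade: an arched brown shard, hollow side down, 47 x 44 mm, 23 mm high, about 30 g, any yaw. Origin: centre of its underside. It starts within 45 mm of the board's middle line (x = 0 of the scraper).
- shell_b: Loose piece of coconut shell on the board, the one nearer the tray: an arched brown shard, hollow side down, 47 x 36 mm, 23 mm high, about 30 g, any yaw. Origin: centre of its underside. It starts within 45 mm of the board's middle line (x = 0 of the scraper).
Mind the look-alikes: they are no part of the job. Of the things like the brush, leave any that is yellow; of the rest the larger one is meant. What is shaped like the shell_b but yellow is not meant.

How it is judged:
By the outcome, as a careful person would: the job done as asked, in the order asked, and still so for the second after the job is handed in, with the robot touching nothing.
It also fails if it takes over 51 s, if anything falls off the work surface, if the arm or the gripper's body presses on something with over 40 N, if the wrist force passes 120 N, or if a joint passes its speed limit or range.

### The arm

A 6-joint arm with a two-finger parallel gripper is mounted at the origin on the work surface. World frame = base frame: x ahead of the robot, y to its left, z up, the work surface at z = 0. Lengths are in m, angles in rad, forces in N, time in s.
With the tool pointing down it reaches from about 0.35 to 0.975 m from the base axis. Payload 4.9 kg.
Tool frame: the origin (TCP) lies on the centre line of the jaws, within the pads' length; the fingertips stand ctrl.tcp_to_tips ahead of it and the grasp point (between the pads) lies 3 mm ahead of it (ctrl.tcp_to_tips is the distance from the TCP to the fingertips, in m); z points along the fingers, y is the direction in which the jaws open and shut (so a half turn about z gives the same grasp; the last joint's range is limited). The gripper opens to 85 mm and grips with 20 to 120 N. Pads are 22 mm wide; open, the fingers measure 114 mm over their backs; the gripper's body (76 mm by 85 mm) begins 54 mm behind the grasp point. The pads swing forward as they close: fully open they stand 13 mm farther back than shut.
Start: joints at [1.027, 0.053, 1.613, -0, 1.476, -0.119], TCP at [0.258, 0.569, 0.253] pointing down, gripper open.
Joint ranges: [-3.01, 3.01], [-1.01, 2.22], [0.06, 2.58], [-1.02, 4.17], [0.09, 2.62], [-3.14, 3.14]. Speed limits (rad/s): [2.57, 2.57, 3.14, 3.14, 3.14, 3.14].

### API

Orientations are given as a rotation vector (axis times angle).
In Python, from station import ctrl, vision gives the robot as it stands.
- The arm moves only by the tool jog_arm, never from a script. Its argument "deltas" is a list of rows, each a list of 7 numbers: the turn, a rotation vector about the tool's x, y, z in rad, then the shift along the tool's x, y, z in cm, then the opening, from 0 (shut) to 1 (fully open). A call has 1 to 12 rows; each row shifts and turns the commanded pose from where the row before left it, along the tool's axes as they then stand; what a row does not reach is not made up. A row lasts 1/12 s, in which the tool goes at most 41.7 mm and 7.16 degrees, less where a joint would pass 70% of its speed; a pose out of reach is approached as far as the arm can. A call with a gripper value outside its range is refused whole. The fingers move at their own pace and stop on an object; "grip_force" is the grip in N (left out, the last holds). Time passes only in rows, so rows that do not move let the fingers close. It gives the time, the measured TCP pose, the force and the opening at its end, in the units of the state.
- ctrl.get_obs(): the state, without advancing time (a new reading comes with each control period).
- vision.get_image(name): name is "side" or "top" or "wrist"; returns (picture, depth): 480x640x3 uint8, red, green, blue; 480x640 float32, m along the optical axis (not along the pixel's ray), 0 where there is no reading.
- vision.calibration(name): a dict with "fx", "fy", "cx", "cy" (pixels), "dist" ([k1, k2, p1, p2, k3] as OpenCV has them; the pictures are not rectified), "rvec" (rotation vector, rad) and "tvec" (3), from world to camera coordinates, as OpenCV has them; the wrist camera has in their place "hand_eye" (4x4, takes a point from camera to tool coordinates, whose origin is the TCP and whose axes are the flange's). Camera axes: x right, y down, z forward; pixel columns grow to the right and rows downward; lengths in m; the calibration is good to about 2 mm. A picture is of the moment at which its call begins: read the wrist's pose just before it. calibration takes no time and is no camera call.
- ctrl.finish_job(): hands the job in, once; it reports no verdict.
The state is a dict: "t": time; "q": joint angles; "dq": joint speeds; "effort": joint torques, N m; "tool_pos": TCP position; "tool_rot": TCP orientation; "contact_force": force on the tool from outside, world axes, zero at the start; "wrist_torque": the same for the moment, N m; "opening": finger opening in m.
Only numpy, scipy, OpenCV 4.12 (cv2) and the standard library are available. Lean on these libraries where they do the work, as an engineer would, in place of code of your own. Each camera call takes 0.05 s, during which the arm holds its last target. There are 200 camera calls.

## Working session

There is one attempt and no reset: what is moved stays moved. The work goes in short steps, Python scripts to look and compute and a tool call to move; the robot and the scene stay as the last step left them, time stands still between calls to the robot, and variables do not carry over. Pictures are saved under pics/ and viewed, about 8 in all and at most 12, crops included, and the job is handed in when it is done.

Besides the shell and the picture viewer there is one more tool, called after "Emit:" in YAML: its name, and indented under it one key for each argument. jog_arm: Moves the arm, as the interface text tells. Its arguments: {"type":"object","properties":{"deltas":{"type":"array"},"grip_force":{"type":"number"}},"required":["deltas"]}

```bash
mkdir -p pics; ls; cat > h.py <<'E'
import numpy as np, cv2
from station import ctrl, vision
from scipy.spatial.transform import Rotation as R
def cam(name):
    c=vision.calibration(name); K=np.array([[c['fx'],0,c['cx']],[0,c['fy'],c['cy']],[0,0,1.]]); return c,K,np.array(c['dist'],float)
def grab(name):
    im,d=vision.get_image(name); np.savez(f'{name}.npz',im=im,d=d); cv2.imwrite(f'pics/{name}_{ctrl.get_obs()["t"]:.2f}.png',im[:,:,::-1]); return im,d
def cloud(name,d):
    c,K,D=cam(name); u,v=np.meshgrid(np.arange(640.),np.arange(480.))
    p=cv2.undistortPoints(np.stack([u.ravel(),v.ravel()],1)[:,None],K,D)[:,0]
    P=np.c_[p,np.ones(len(p))]*d.reshape(-1,1)
    r=R.from_rotvec(np.ravel(c['rvec'])); return r.inv().apply(P-np.ravel(c['tvec'])).reshape(480,640,3)
E
python3 -c "
from h import *
o=ctrl.get_obs();print(o['tool_pos'],o['tool_rot'],o['opening'],ctrl.tcp_to_tips)
for n in('top','side'): grab(n)
print(R.from_rotvec(o['tool_rot']).as_matrix().round(3))
"; ls pics
```

```text
pics
[0.25728666 0.56893703 0.25205962] [-0.66220281 -3.07030573  0.00313744] 0.08572654582866494 0.022
[[-0.911  0.412 -0.001]
 [ 0.412  0.911 -0.002]
 [ 0.    -0.002 -1.   ]]
side_0.10.png
top_0.05.png
```

View pics/top_0.05.png

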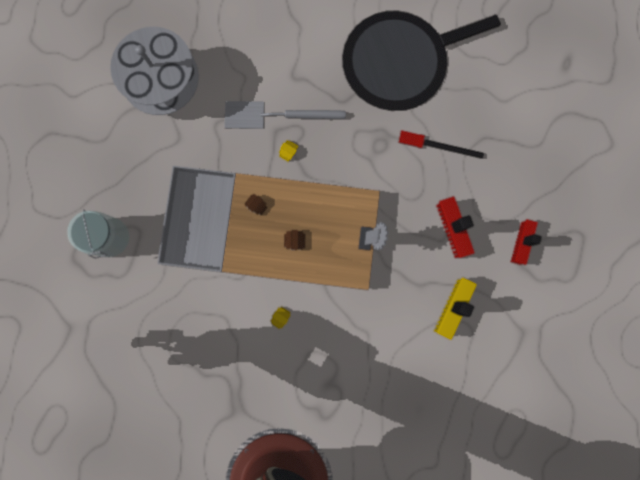

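View pics/side_0.10.png

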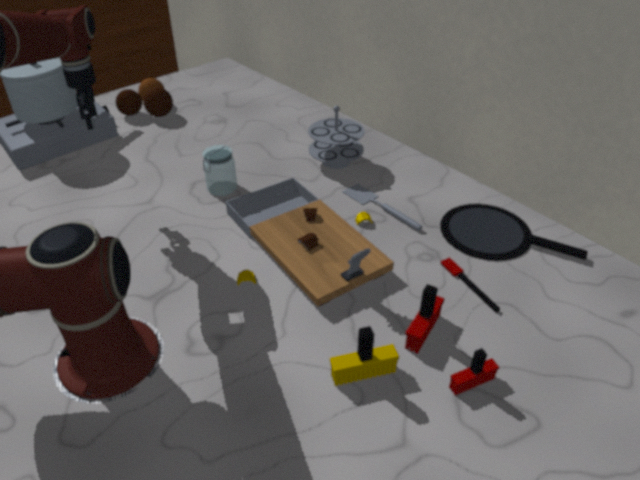

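Top view candidates: red brush (456,228), a smaller red brush (525,242), a yellow brush (456,308), and a narrow red brush lying flat (412,139). I choose the larger red one at (456,228). The shells are the brown pieces at (256,204), nearer the tray (b), and (294,240), nearer the blade (a). The yellow pieces at (288,151) and (281,318) are off the board and not meant. The blade is at (373,236) and the tray is at left.

```bash
cat > m.py <<'E'
from h import *
z=np.load('top.npz'); im,d=z['im'],z['d']; P=cloud('top',d)
hsv=cv2.cvtColor(im,cv2.COLOR_RGB2HSV)
def rect(mask,name):
    q=P[mask&(d>0)]
    r=cv2.minAreaRect((q[:,:2]*1000).astype(np.float32)); print(name,len(q),np.round(r[0],1),np.round(r[1],1),round(r[2],1),'z',np.percentile(q[:,2],[2,50,98]).round(3))
def win(u0,u1,v0,v1):
    m=np.zeros((480,640),bool); m[v0:v1,u0:u1]=1; return m
X,Y,Z=P[...,0],P[...,1],P[...,2]
w=win(432,482,190,265)
rect(w&(Z>.048)&(Z<.062),'cap'); rect(w&(Z>.12)&(Z<.14),'handle')
w2=win(505,550,210,275); rect(w2&(Z>.03)&(Z<.065)&(hsv[...,1]>120),'smallcap')
w3=win(425,485,270,345); rect(w3&(Z>.048)&(Z<.062),'yellow')
b=win(222,385,165,295)
wood=b&(Z>.04)&(Z<.05)&(hsv[...,1]>90)
rect(cv2.erode(wood.astype(np.uint8),np.ones((2,2)))>0,'board')
rect(win(155,240,160,275)&(Z>.034)&(Z<.049)&(hsv[...,1]<80),'trayrim')
rect(win(350,392,215,260)&(Z>.055),'blade')
rect(win(240,275,190,220)&(Z>.052),'b'); rect(win(278,312,225,255)&(Z>.052),'a')
for u,v in((235,174),(380,190),(222,272),(369,289),(174,168),(161,264),(288,151),(281,318),(92,232),(345,114)): print(u,v,P[v,u].round(3))
c=cv2.resize(im[180:270,400:560],None,fx=4,fy=4,interpolation=2); cv2.imwrite('pics/crop1.png',c[:,:,::-1])
E
python3 m.py
```

```text
cap 829 [ 554.7 -380.3] [133.3  37.3] 18.4 z [0.049 0.055 0.059]
handle 169 [ 554.9 -380.1] [25.8 27.5] 19.1 z [0.122 0.129 0.134]
smallcap 481 [ 524.8 -536.9] [28.9 98.9] 73.7 z [0.034 0.041 0.052]
yellow 887 [ 380.  -376.1] [ 37.7 133.7] 64.3 z [0.05  0.055 0.06 ]
board 11416 [543.3 -43.2] [316.7 215.6] 83.5 z [0.041 0.045 0.049]
trayrim 693 [568.4 169.4] [181.4 221.4] 83.6 z [0.034 0.042 0.047]
blade 530 [ 525.8 -193.7] [49.2 56. ] 83.6 z [0.055 0.114 0.143]
b 296 [598.3  56.6] [44.2 36.2] 53.9 z [0.054 0.066 0.073]
a 378 [516.8 -25.6] [50.4 49.4] 4.9 z [0.053 0.066 0.072]
235 174 [0.669 0.106 0.042]
380 190 [ 0.644 -0.22   0.002]
222 272 [0.453 0.131 0.025]
369 289 [ 0.419 -0.195 -0.   ]
174 168 [0.683 0.244 0.033]
161 264 [0.468 0.262 0.042]
288 151 [ 0.727 -0.01   0.026]
281 318 [0.354 0.    0.02 ]
92 232 [0.527 0.381 0.127]
345 114 [ 0.816 -0.138  0.021]
```

View pics/crop1.png

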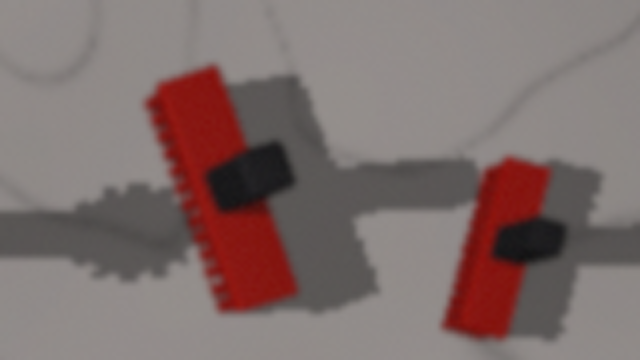

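The crop confirms the larger red brush at (0.555,-0.380), its long axis at 18.4°. Next I cross over at the current height, then turn.

Emit:
jog_arm:
  deltas:
    - [0, 0, 0, -2.65, -2.967, 0, 1]
    - [0, 0, 0, -2.65, -2.967, 0, 1]
    - [0, 0, 0, -2.65, -2.967, 0, 1]
    - [0, 0, 0, -2.65, -2.967, 0, 1]
    - [0, 0, 0, -2.65, -2.967, 0, 1]
    - [0, 0, 0, -2.65, -2.967, 0, 1]
    - [0, 0, 0, -2.65, -2.967, 0, 1]
    - [0, 0, 0, -2.65, -2.967, 0, 1]
    - [0, 0, 0, -2.65, -2.967, 0, 1]
    - [0, 0, 0, -2.65, -2.967, 0, 1]
    - [0, 0, 0, -2.65, -2.967, 0, 1]
    - [0, 0, 0, -2.65, -2.967, 0, 1]

```text
t: 1.1
tool_pos: [0.4004, 0.1121, 0.253]
tool_rot: [0.662, 3.071, 0.0]
contact_force: [0.4, -0.8, -0.0]
opening: 0.0853
```

Emit:
jog_arm:
  deltas:
    - [0, 0, 0, -2.65, -2.967, 0, 1]
    - [0, 0, 0, -2.65, -2.967, 0, 1]
    - [0, 0, 0, -2.65, -2.967, 0, 1]
    - [0, 0, 0, -2.65, -2.967, 0, 1]
    - [0, 0, 0, -2.65, -2.967, 0, 1]
    - [0, 0, 0, -2.65, -2.967, 0, 1]
    - [0, 0, 0, -2.65, -2.967, 0, 1]
    - [0, 0, 0, -2.65, -2.967, 0, 1]
    - [0, 0, 0, -2.65, -2.967, 0, 1]
    - [0, 0, 0, -2.65, -2.967, 0, 1]
    - [0, 0, 0, -2.65, -2.967, 0, 1]
    - [0, 0, 0, -2.65, -2.967, 0, 1]

```text
t: 2.1
tool_pos: [0.5436, -0.3433, 0.2524]
tool_rot: [-0.663, -3.07, -0.001]
contact_force: [1.0, 0.7, 1.6]
opening: 0.0854
```

Emit:
jog_arm:
  deltas:
    - [0, 0, 0.12, 0, 0, 0, 1]
    - [0, 0, 0.12, 0, 0, 0, 1]
    - [0, 0, 0.12, 0, 0, 0, 1]
    - [0, 0, 0.12, 0, 0, 0, 1]
    - [0, 0, 0.12, 0, 0, 0, 1]
    - [0, 0, 0.12, 0, 0, 0, 1]
    - [0, 0, 0.12, 0, 0, 0, 1]
    - [0, 0, 0.12, 0, 0, 0, 1]
    - [0, 0, 0.12, 0, 0, 0, 1]
    - [0, 0, 0.12, 0, 0, 0, 1]

```text
t: 2.93
tool_pos: [0.5433, -0.3413, 0.2526]
tool_rot: [-2.286, -2.153, 0.0]
contact_force: [-0.7, -0.2, -0.8]
opening: 0.0851
```

Emit:
jog_arm:
  deltas:
    - [0, 0, 0.12, 0, 0, 0, 1]
    - [0, 0, 0.12, 0, 0, 0, 1]
    - [0, 0, 0.12, 0, 0, 0, 1]
    - [0, 0, 0.12, 0, 0, 0, 1]
    - [0, 0, 0.12, 0, 0, 0, 1]
    - [0, 0, 0.12, 0, 0, 0, 1]
    - [0, 0, 0.12, 0, 0, 0, 1]
    - [0, 0, 0.12, 0, 0, 0, 1]
    - [0, 0, 0.12, 0, 0, 0, 1]
    - [0, 0, 0.11, 0, 0, 0, 1]
    - [0, 0, 0, 0, 0, 0, 1]

```text
t: 3.85
tool_pos: [0.5433, -0.3413, 0.2526]
tool_rot: [-3.099, -0.508, 0.001]
contact_force: [-0.1, -0.3, 0.9]
opening: 0.0855
```

```bash
cat >> h.py <<'E'
Ysc=np.deg2rad(83.5); SO=np.array([.5478,-.0034]); sy=np.array([np.cos(Ysc),np.sin(Ysc)]); sx=np.array([sy[1],-sy[0]])
def sc(x,y): return SO+(x*sx+y*sy)/1000
def go(xy,z,yaw):
    "remaining move to TCP xy,z with tool y at yaw (deg); shift in present tool axes, cm"
    o=ctrl.get_obs(); M=R.from_rotvec(o['tool_rot']).as_matrix(); y=np.deg2rad(yaw)
    ty=np.array([np.cos(y),np.sin(y),0]); T=np.c_[np.cross(ty,[0,0,-1]),ty,[0,0,-1]]
    print('t',round(o['t'],2),'pos',o['tool_pos'].round(4),'yaw',np.degrees(np.arctan2(M[1,1],M[0,1])).round(2),'turn',R.from_matrix(M.T@T).as_rotvec().round(4),'shift now',(M.T@(np.r_[xy,z]-o['tool_pos'])*100).round(2),'after turn',(T.T@(np.r_[xy,z]-o['tool_pos'])*100).round(2),'F',np.round(o['contact_force'],1),'open',round(o['opening'],4))
E
python3 -c "
from h import *
go([.5548,-.3802],.098,-71.6);o=ctrl.get_obs();print(o['q'])
im,d=grab('wrist');c=vision.calibration('wrist');print(c['hand_eye'])
_,K,D=cam('wrist');u,v=np.meshgrid(np.arange(640.),np.arange(480.))
p=cv2.undistortPoints(np.stack([u.ravel(),v.ravel()],1)[:,None],K,D)[:,0]
P=np.c_[p,np.ones(len(p))]*d.reshape(-1,1); H=np.array(c['hand_eye']);P=P@H[:3,:3].T+H[:3,3]
P=R.from_rotvec(o['tool_rot']).apply(P)+o['tool_pos']; d=d.ravel()
near=np.hypot(P[:,0]-.555,P[:,1]+.38)<.09
for lo,hi in((.045,.062),(.12,.138)):
    q=P[near&(d>0)&(P[:,2]>lo)&(P[:,2]<hi)]
    if len(q):print(lo,len(q),cv2.minAreaRect((q[:,:2]*1000).astype(np.float32)),np.median(q[:,2]))
"
```

```text
t 3.85 pos [ 0.5433 -0.3413  0.2526] yaw -71.38 turn [-0.001   0.0007  0.0039] shift now [-0.14  4.07 15.45] after turn [-0.14  4.06 15.46] F [-0.1 -0.3  0.9] open 0.0855
[-6.76763090e-01  9.24764330e-02  1.57228403e+00 -7.52372697e-07
  1.47806895e+00  5.69002401e-01]
[[ 1.08697840e-03 -9.64792041e-01 -2.63011664e-01  6.55255191e-02]
 [ 9.99999161e-01  1.23390784e-03 -3.93469159e-04 -1.19861636e-05]
 [ 7.04148068e-04 -2.63011016e-01  9.64792573e-01 -1.20028786e-01]
 [ 0.00000000e+00  0.00000000e+00  0.00000000e+00  1.00000000e+00]]
0.045 4383 ((556.289794921875, -381.64044189453125), (133.04786682128906, 36.25917053222656), 18.83234405517578) 0.0542395684989794
0.12 1378 ((556.2013549804688, -381.56756591796875), (25.955093383789062, 26.071441650390625), 19.150009155273438) 0.12893252770859623
```

Emit:
jog_arm:
  deltas:
    - [0, 0, 0, -0.08, 2.1, 0, 1]
    - [0, 0, 0, 0, 2.1, 0, 1]
    - [0, 0, 0, 0, 0, 3, 1]
    - [0, 0, 0, 0, 0, 3, 1]
    - [0, 0, 0, 0, 0, 3, 1]
    - [0, 0, 0, 0, 0, 3, 1]
    - [0, 0, 0, 0, 0, 2, 1]
    - [0, 0, 0, 0, 0, 1.4, 1]
    - [0, 0, 0, 0, 0, 0, 1]

```text
t: 4.65
tool_pos: [0.5543, -0.3798, 0.0947]
tool_rot: [-3.094, -0.513, 0.007]
contact_force: [-0.5, 1.2, -0.2]
opening: 0.0855
```

Emit:
jog_arm:
  deltas:
    - [0, 0, 0, 0, 0, 0, 0]
    - [0, 0, 0, 0, 0, 0, 0]
    - [0, 0, 0, 0, 0, 0, 0]
    - [0, 0, 0, 0, 0, 0, 0]
    - [0, 0, 0, 0, 0, 0, 0]
    - [0, 0, 0, 0, 0, 0, 0]
    - [0, 0, 0, 0, 0, 0, 0]
    - [0, 0, 0, 0, 0, 0, 0]
  grip_force: 60

```text
t: 5.32
tool_pos: [0.557, -0.382, 0.1011]
tool_rot: [3.098, 0.511, 0.002]
contact_force: [-0.7, 1.0, 5.6]
opening: 0.0253
```

```bash
python3 -c "
from h import *
go(sc(68,15),.20,-96.5)"
```

```text
t 5.32 pos [ 0.557  -0.382   0.1011] yaw -71.27 turn [ 0.0015 -0.0017  0.4403] shift now [ 18.09 -34.59  -9.93] after turn [  1.6  -39.01  -9.89] F [-0.7  1.   5.6] open 0.0253
```

Emit:
jog_arm:
  deltas:
    - [0, 0, 0, 0, 0, -2, 0]
    - [0, 0, 0, 0, 0, -2.5, 0]
    - [0, 0, 0, 0, 0, -2.5, 0]
    - [0, 0, 0, 0, 0, -2.9, 0]
    - [0, 0, 0.11, 0, 0, 0, 0]
    - [0, 0, 0.11, 0, 0, 0, 0]
    - [0, 0, 0.11, 0, 0, 0, 0]
    - [0, 0, 0.11, 0, 0, 0, 0]
    - [0, 0, 0, 0, 0, 0, 0]
    - [0, 0, 0, 0, 0, 0, 0]

```text
t: 6.15
tool_pos: [0.556, -0.3813, 0.1975]
tool_rot: [-3.136, 0.173, 0.002]
contact_force: [0.5, 0.0, -2.0]
opening: 0.0249
```

```bash
cat >> h.py <<'E'
def wcloud(frame='world'):
    o=ctrl.get_obs(); im,d=grab('wrist');c,K,D=cam('wrist');u,v=np.meshgrid(np.arange(640.),np.arange(480.))
    p=cv2.undistortPoints(np.stack([u.ravel(),v.ravel()],1)[:,None],K,D)[:,0]
    P=np.c_[p,np.ones(len(p))]*d.reshape(-1,1); H=np.array(c['hand_eye']);P=P@H[:3,:3].T+H[:3,3]
    if frame=='world': P=R.from_rotvec(o['tool_rot']).apply(P)+o['tool_pos']
    return im,P,d.ravel()
E
python3 -c "
from h import *
go(sc(68,15),.20,-96.5)
im,P,d=wcloud('tool')
hsv=cv2.cvtColor(im,cv2.COLOR_RGB2HSV).reshape(-1,3)
m=(d>0)&(hsv[:,1]>150)&(np.abs(P[:,0])<.09)&(np.abs(P[:,1])<.04)&(P[:,2]>.03)&(P[:,2]<.06)
q=P[m]*1000;print(len(q),cv2.minAreaRect(q[:,:2].astype(np.float32)),np.percentile(q[:,2],[5,50,95]))
A=np.c_[q[:,:2],np.ones(len(q))];print('plane',np.linalg.lstsq(A,q[:,2],rcond=None)[0])
T,d=vision.get_image('side');C=cloud('side',d);o=ctrl.get_obs()
h=cv2.cvtColor(T,cv2.COLOR_RGB2HSV);m=(d>0)&(h[...,1]>150)&(h[...,2]>60)&((h[...,0]<8)|(h[...,0]>172))&(np.hypot(C[...,0]-o['tool_pos'][0],C[...,1]-o['tool_pos'][1])<.1)&(C[...,2]>.06)
print(m.sum(),np.percentile(C[m][:,2],[1,5,95,99]),o['tool_pos'])
"
```

```text
t 6.15 pos [ 0.556  -0.3813  0.1975] yaw -96.32 turn [-0.0006  0.001   0.0031] shift now [  1.83 -38.95  -0.23] after turn [  1.71 -38.95  -0.25] F [ 0.5  0.  -2. ] open 0.0249
9296 ((31.868017196655273, -0.2467498779296875), (67.03416442871094, 35.25547790527344), 0.029344595968723297) [45.62489218 46.78994593 48.03676938]
plane [ 8.60178566e-03 -2.90481601e-03  4.64405163e+01]
1442 [0.1040886  0.10896776 0.49354548 0.50703833] [ 0.55611765 -0.38137378  0.19776668]
```

Emit:
jog_arm:
  deltas:
    - [0, 0, 0.003, 0, 0, -2.7, 0]
    - [0, 0, 0, 0, 0, -2.7, 0]
    - [0, 0, 0, 0, 0, -2.7, 0]
    - [0, 0, 0, 0.3, -2, 0, 0]
    - [0, 0, 0, 0.3, -3.5, 0, 0]
    - [0, 0, 0, 0.3, -4, 0, 0]
    - [0, 0, 0, 0.3, -4, 0, 0]
    - [0, 0, 0, 0.3, -4, 0, 0]
    - [0, 0, 0, 0.2, -4, 0, 0]

```text
t: 7.0
tool_pos: [0.5981, -0.1682, 0.2793]
tool_rot: [-3.136, 0.18, -0.0]
contact_force: [0.3, -0.4, -1.7]
opening: 0.0252
```

Emit:
jog_arm:
  deltas:
    - [0, 0, 0, 0, -4, 0, 0]
    - [0, 0, 0, 0, -4, 0, 0]
    - [0, 0, 0, 0, -4, 0, 0]
    - [0, 0, 0, 0, -3.5, 0, 0]
    - [0, 0, 0, 0, -1.95, 0, 0]
    - [0, 0, 0, 0, 0, 0, 0]
    - [0, 0, 0, 0, 0, 0, 0]

```text
t: 7.58
tool_pos: [0.6183, 0.0043, 0.2792]
tool_rot: [3.136, -0.177, -0.0]
contact_force: [-0.1, -0.4, -1.9]
opening: 0.0255
```

```bash
python3 -c "
from h import *
go(sc(68,15),.1496,-96.5)
im,P,d=wcloud(); hsv=cv2.cvtColor(im,cv2.COLOR_RGB2HSV).reshape(-1,3)
m=(d>0)&(hsv[:,0]>5)&(hsv[:,1]>70)&(abs(P[:,2]-.045)<.006); print('board z',np.median(P[m][:,2]),m.sum())
grab('top')"
ls -t pics|head -2
```

```text
t 7.58 pos [0.6183 0.0043 0.2792] yaw -96.47 turn [0.0006 0.0002 0.0006] shift now [-0.11  0.06 12.96] after turn [-0.11  0.06 12.96] F [-0.1 -0.4 -1.9] open 0.0255
board z 0.044484455389009414 34127
top_7.68.png
wrist_7.63.png
```

View pics/wrist_7.63.png

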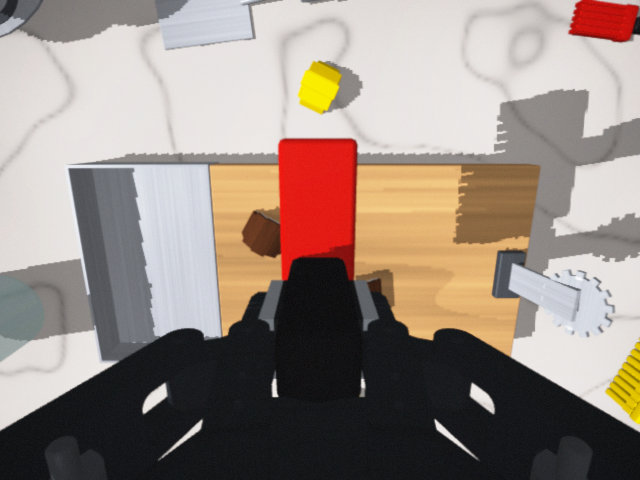

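The wrist view shows the brush parallel to the board's end. Shell b (262,233) is just ahead of it, shell a (375,285) is behind and to the side, so I can lower.

Emit:
jog_arm:
  deltas:
    - [0, 0, 0, 0, 0, 2.5, 0]
    - [0, 0, 0, 0, 0, 3, 0]
    - [0, 0, 0, 0, 0, 3, 0]
    - [0, 0, 0, 0, 0, 2.5, 0]
    - [0, 0, 0, 0, 0, 1.5, 0]
    - [0, 0, 0, 0, 0, 0.4, 0]
    - [0, 0, 0, 0, 0, 0, 0]
    - [0, 0, 0, 0, 0, 0, 0]

```text
t: 8.35
tool_pos: [0.619, 0.0024, 0.1514]
tool_rot: [3.136, -0.184, 0.003]
contact_force: [0.9, 0.6, -1.4]
opening: 0.0253
```

```bash
python3 -c "
from h import *
go(sc(68,135),.1496,-96.5)"
```

```text
t 8.35 pos [0.619  0.0024 0.1514] yaw -96.72 turn [ 0.0001 -0.0017 -0.0038] shift now [ -0.26 -12.12   0.18] after turn [ -0.21 -12.12   0.18] F [ 0.9  0.6 -1.4] open 0.0253
```

Emit:
jog_arm:
  deltas:
    - [0, 0, 0, 0, -0.6, 0.1, 0]
    - [0, 0, 0, 0, -1, 0, 0]
    - [0, 0, 0, 0, -1.1, 0, 0]
    - [0, 0, 0, 0, -1.1, 0, 0]
    - [0, 0, 0, 0, -1.1, 0, 0]
    - [0, 0, 0, 0, -1.1, 0, 0]
    - [0, 0, 0, 0, -1.1, 0, 0]
    - [0, 0, 0, 0, -1.1, 0, 0]
    - [0, 0, 0, 0, -1.1, 0, 0]
    - [0, 0, 0, 0, -1.1, 0, 0]
    - [0, 0, 0, 0, -1.1, 0, 0]
    - [0, 0, 0, 0, -0.6, 0, 0]

```text
t: 9.35
tool_pos: [0.6317, 0.1256, 0.1481]
tool_rot: [-3.135, 0.181, 0.003]
contact_force: [-0.4, 0.8, -1.4]
opening: 0.0252
```

```bash
python3 -c "
from h import *
go(sc(68,140),.1496,-96.5)
grab('wrist')"
ls -t pics|head -1
```

```text
t 9.35 pos [0.6317 0.1256 0.1481] yaw -96.6 turn [-0.0008  0.002  -0.0018] shift now [-0.08 -0.24 -0.15] after turn [-0.08 -0.24 -0.15] F [-0.4  0.8 -1.4] open 0.0252
wrist_9.40.png
```

View pics/wrist_9.40.png

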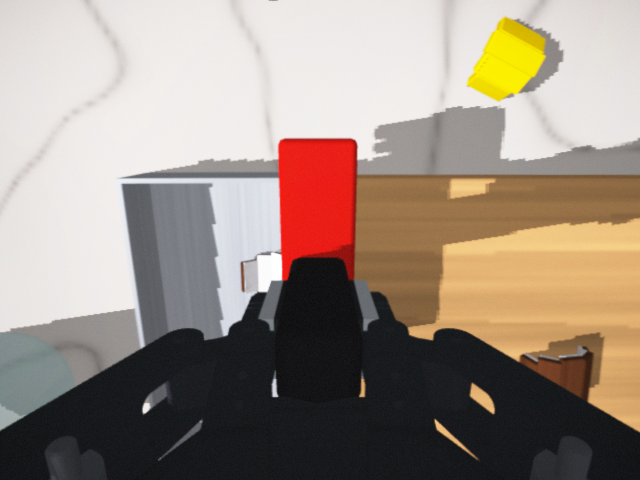

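Shell b is in the tray, hollow side up at (262,272). Shell a is undisturbed on the board at (565,370). Next I go up and over, to behind a.

Emit:
jog_arm:
  deltas:
    - [0, 0, 0, 0, 0, -2, 0]
    - [0, 0, 0, 0, 0, -3, 0]
    - [0, 0, 0, 0, 0, -3, 0]
    - [0, 0, 0, -1.2, 2.7, 0, 0]
    - [0, 0, 0, -1.2, 2.7, 0, 0]
    - [0, 0, 0, -1.2, 2.7, 0, 0]
    - [0, 0, 0, -1.2, 2.7, 0, 0]
    - [0, 0, 0, -1.2, 2.7, 0, 0]
    - [0, 0, 0, -1.2, 2.7, 0, 0]
    - [0, 0, 0, -1.2, 2.7, 0, 0]
    - [0, 0, 0, -1.2, 2.7, 0, 0]
    - [0, 0, 0, 0, 0, 0, 0]

```text
t: 10.4
tool_pos: [0.5097, -0.083, 0.2283]
tool_rot: [3.134, -0.19, -0.004]
contact_force: [-0.2, -0.1, -1.8]
opening: 0.0256
```

```bash
python3 -c "
from h import *
go(sc(-28,-80),.1496,-96.5)
z=np.load('top.npz')
im,d=grab('top'); P=cloud('top',d); Z=P[...,2]
rel=(P[...,:2]-SO)*1000; X=rel@sx; Y=rel@sy
m=(d>0)&(Z>.052)&(Z<.075)&(abs(X+28)<50)&(Y>-62)&(Y<60)
print(m.sum(),X[m].min(),X[m].max(),Y[m].min(),Y[m].max())
m=(d>0)&(Z>.008)&(Z<.04)&(abs(X)<100)&(Y>130)&(Y<252); print('tray',m.sum(),np.median(X[m]),np.median(Y[m]),np.percentile(Z[m],[5,50,95]))
cv2.imwrite('pics/top2.png',cv2.resize(im[140:320,130:430],None,fx=2.5,fy=2.5,interpolation=2)[:,:,::-1])"
```

```text
t 10.4 pos [ 0.5097 -0.083   0.2283] yaw -96.92 turn [ 0.0017  0.0023 -0.0073] shift now [ 0.1  -0.36  7.87] after turn [ 0.09 -0.34  7.87] F [-0.2 -0.1 -1.8] open 0.0256
179 -45.91538510294856 -3.7497339230433955 -49.96039680046043 52.26344802002096
tray 429 28.615172886957396 170.93161835536714 [0.0081071  0.01067995 0.02698679]
```

View pics/top2.png

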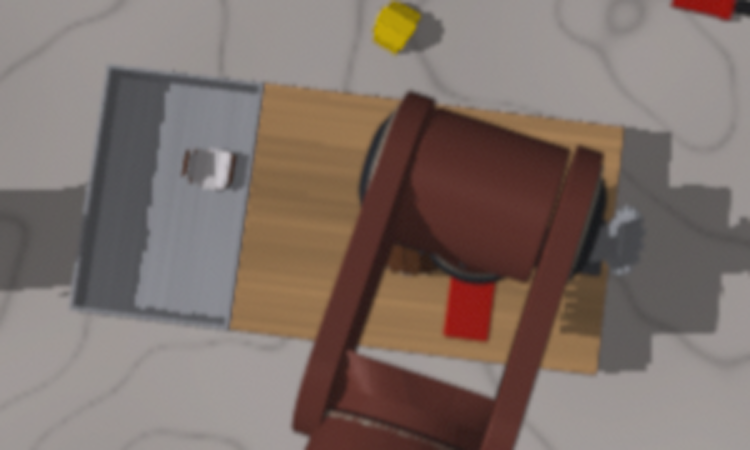

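Shell b lies flat in the tray at crop pixel (208,167). Shell a, at (408,258), is ahead of the brush. I lower and sweep.

Emit:
jog_arm:
  deltas:
    - [0, 0, 0, 0, 0, 2, 0]
    - [0, 0, 0, 0, 0, 2.5, 0]
    - [0, 0, 0, 0, 0, 2, 0]
    - [0, 0, 0, 0, 0, 1.2, 0]
    - [0, 0, 0, 0, 0, 0, 0]
    - [0, 0, 0, 0, 0, 0, 0]

```text
t: 10.95
tool_pos: [0.5118, -0.0792, 0.1517]
tool_rot: [-3.136, 0.181, 0.003]
contact_force: [-0.7, -0.6, -1.9]
opening: 0.0251
```

```bash
python3 -c "
from h import *
go(sc(-28,140),.1496,-96.5)"
```

```text
t 10.95 pos [ 0.5118 -0.0792  0.1517] yaw -96.62 turn [-0.0005  0.0016 -0.0021] shift now [ -0.13 -21.94   0.22] after turn [ -0.09 -21.94   0.21] F [-0.7 -0.6 -1.9] open 0.0251
```

Emit:
jog_arm:
  deltas:
    - [0, 0, 0, 0, -0.6, 0.1, 0]
    - [0, 0, 0, 0, -1, 0, 0]
    - [0, 0, 0, 0, -1, 0, 0]
    - [0, 0, 0, 0, -1, 0, 0]
    - [0, 0, 0, 0, -1, 0, 0]
    - [0, 0, 0, 0, -1, 0, 0]
    - [0, 0, 0, 0, -1, 0, 0]
    - [0, 0, 0, 0, -1, 0, 0]
    - [0, 0, 0, 0, -1, 0, 0]
    - [0, 0, 0, 0, -1, 0, 0]
    - [0, 0, 0, 0, -1, 0, 0]
    - [0, 0, 0, 0, -1, 0, 0]

```text
t: 11.95
tool_pos: [0.5262, 0.0356, 0.1525]
tool_rot: [3.134, -0.182, 0.003]
contact_force: [-1.3, -5.5, 5.4]
opening: 0.0255
```

Emit:
jog_arm:
  deltas:
    - [0, 0, 0, 0, -1, 0, 0]
    - [0, 0, 0, 0, -1, 0, 0]
    - [0, 0, 0, 0, -1, 0, 0]
    - [0, 0, 0, 0, -1, 0, 0]
    - [0, 0, 0, 0, -1, 0, 0]
    - [0, 0, 0, 0, -1, 0, 0]
    - [0, 0, 0, 0, -1, 0, 0]
    - [0, 0, 0, 0, -1, 0, 0]
    - [0, 0, 0, 0, -1, 0, 0]
    - [0, 0, 0, 0, -1, 0, 0]
    - [0, 0, 0, 0, -0.6, 0, 0]
    - [0, 0, 0, 0, 0, 0, 0]

```text
t: 12.95
tool_pos: [0.5378, 0.142, 0.1513]
tool_rot: [-3.136, 0.18, 0.0]
contact_force: [1.3, -0.6, -0.9]
opening: 0.0252
```

```bash
python3 -c "
from h import *
go(sc(-28,140),.1496,-96.5)
grab('wrist')"
ls -t pics|head -1
```

```text
t 12.95 pos [0.5378 0.142  0.1513] yaw -96.58 turn [-0.0004  0.0001 -0.0014] shift now [-0.16  0.33  0.17] after turn [-0.16  0.33  0.17] F [ 1.3 -0.6 -0.9] open 0.0252
wrist_13.00.png
```

Emit:
jog_arm:
  deltas:
    - [0, 0, 0, 0, 0, -2, 0]
    - [0, 0, 0, 0, 0, -3, 0]
    - [0, 0, 0, 0, 0, -3, 0]
    - [0, 0, 0, 0, 0, -3, 0]
    - [0, 0, 0, 0, 0, -2, 0]
    - [0, 0, 0, 0.5, 3, 0, 0]
    - [0, 0, 0, 0.6, 3.9, 0, 0]
    - [0, 0, 0, 0.6, 4, 0, 0]
    - [0, 0, 0, 0.6, 4, 0, 0]
    - [0, 0, 0, 0.6, 4, 0, 0]
    - [0, 0, 0, 0.6, 4, 0, 0]
    - [0, 0, 0, 0.6, 4, 0, 0]

```text
t: 14.0
tool_pos: [0.5467, -0.1337, 0.2815]
tool_rot: [3.136, -0.184, 0.001]
contact_force: [-0.2, 0.8, -2.2]
opening: 0.0256
```

Emit:
jog_arm:
  deltas:
    - [0, 0, 0, 0.6, 4, 0, 0]
    - [0, 0, 0, 0.6, 4, 0, 0]
    - [0, 0, 0, 0.6, 4, 0, 0]
    - [0, 0, 0, 0.6, 4, 0, 0]
    - [0, 0, 0, 0.6, 4, 0, 0]
    - [0, 0, 0, 0.6, 3, 0, 0]
    - [0, 0, 0, 0.6, 2, 0, 0]
    - [0, 0, 0, 0, 0, 0, 0]
    - [0, 0, 0, 0, 0, 0, 0]

```text
t: 14.75
tool_pos: [0.5593, -0.3858, 0.2806]
tool_rot: [-3.135, 0.186, 0.002]
contact_force: [0.1, 0.4, -1.4]
opening: 0.0254
```

```bash
python3 -c "
from h import *
go([.556,-.382],.1025,-96.5)
im,d=grab('top')
im2,P,dd=wcloud('tool')
hsv=cv2.cvtColor(im2,cv2.COLOR_RGB2HSV).reshape(-1,3)
m=(dd>0)&(hsv[:,1]>150)&(np.abs(P[:,0])<.09)&(np.abs(P[:,1])<.04)&(P[:,2]>.03)&(P[:,2]<.06)
q=P[m]*1000;A=np.c_[q[:,:2],np.ones(len(q))];print('plane',np.linalg.lstsq(A,q[:,2],rcond=None)[0])
cv2.imwrite('pics/top3.png',cv2.resize(im[130:340,130:580],None,fx=1.7,fy=1.7,interpolation=2)[:,:,::-1])"
```

```text
t 14.75 pos [ 0.5593 -0.3858  0.2806] yaw -96.8 turn [-0.0008  0.0011 -0.0052] shift now [-0.35 -0.32 17.81] after turn [-0.37 -0.34 17.81] F [ 0.1  0.4 -1.4] open 0.0254
plane [ 9.36986339e-03 -1.22071576e-03  4.64023280e+01]
```

View pics/top3.png

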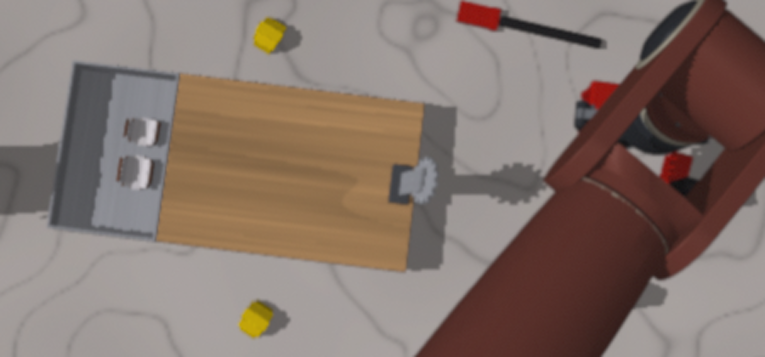

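Both shells lie in the tray, at crop pixels (143,131) and (137,172), and the brush has not slipped. I set it down.

Emit:
jog_arm:
  deltas:
    - [0, 0, 0, 0, 0, 2.5, 0]
    - [0, 0, 0, 0, 0, 3.5, 0]
    - [0, 0, 0, 0, 0, 3.5, 0]
    - [0, 0, 0, 0, 0, 3, 0]
    - [0, 0, 0, 0, 0, 2.5, 0]
    - [0, 0, 0, 0, 0, 1.5, 0]
    - [0, 0, 0, 0, 0, 0.7, 0]
    - [0, 0, 0, 0, 0, 0.2, 0]
    - [0, 0, 0, 0, 0, 0.1, 0]
    - [0, 0, 0, 0, 0, 0, 0]
    - [0, 0, 0, 0, 0, 0, 0]

```text
t: 15.77
tool_pos: [0.5611, -0.3853, 0.1087]
tool_rot: [3.134, -0.182, 0.005]
contact_force: [0.3, -0.4, -1.0]
opening: 0.0257
```

```bash
python3 -c "
from h import *
go([.556,-.382],.1015,-96.5)"
```

```text
t 15.77 pos [ 0.5611 -0.3853  0.1087] yaw -96.65 turn [ 0.0021 -0.0031 -0.0026] shift now [-0.54 -0.27  0.72] after turn [-0.54 -0.27  0.72] F [ 0.3 -0.4 -1. ] open 0.0257
```

Emit:
jog_arm:
  deltas:
    - [0, 0, 0, 0, 0, 0.3, 0]
    - [0, 0, 0, 0, 0, 0.1, 0]
    - [0, 0, 0, 0, 0, 0, 0]
    - [0, 0, 0, 0, 0, 0, 0]

```text
t: 16.1
tool_pos: [0.5599, -0.3845, 0.1023]
tool_rot: [-3.136, 0.183, 0.0]
contact_force: [0.1, -0.1, -1.4]
opening: 0.0255
```

Emit:
jog_arm:
  deltas:
    - [0, 0, 0, 0, 0, 0.1, 0]
    - [0, 0, 0, 0, 0, 0, 0]
    - [0, 0, 0, 0, 0, 0, 0]

```text
t: 16.35
tool_pos: [0.56, -0.3845, 0.1013]
tool_rot: [-3.136, 0.182, 0.0]
contact_force: [-0.0, 1.3, -0.9]
opening: 0.0257
```

Emit:
jog_arm:
  deltas:
    - [0, 0, 0, 0, 0, 0.1, 0]
    - [0, 0, 0, 0, 0, 0, 0]
    - [0, 0, 0, 0, 0, 0, 0]

```text
t: 16.6
tool_pos: [0.56, -0.3845, 0.1012]
tool_rot: [3.136, -0.182, -0.0]
contact_force: [-3.3, 2.2, 4.8]
opening: 0.0253
```

Contact, about 6 N. I open gradually, then rise.

Emit:
jog_arm:
  deltas:
    - [0, 0, 0, 0, 0, 0, 0.4]
    - [0, 0, 0, 0, 0, 0, 0.6]
    - [0, 0, 0, 0, 0, 0, 1]
    - [0, 0, 0, 0, 0, 0, 1]
    - [0, 0, 0, 0, 0, 0, 1]
    - [0, 0, 0, 0, 0, 0, 1]
    - [0, 0, 0, 0, 0, 0, 1]

```text
t: 17.18
tool_pos: [0.56, -0.3845, 0.1002]
tool_rot: [-3.136, 0.182, 0.0]
contact_force: [-1.2, 0.2, -0.3]
opening: 0.0853
```

Emit:
jog_arm:
  deltas:
    - [0, 0, 0, 0, 0, -1.5, 1]
    - [0, 0, 0, 0, 0, -3, 1]
    - [0, 0, 0, 0, 0, -3, 1]
    - [0, 0, 0, 0, 0, -3, 1]
    - [0, 0, 0, 0, 0, -3, 1]
    - [0, 0, 0, 0, 0, -2, 1]
    - [0, 0, 0, -4, 0, 0, 1]
    - [0, 0, 0, -4, 0, 0, 1]
    - [0, 0, 0, -4, 0, 0, 1]
    - [0, 0, 0, -3, 0, 0, 1]
    - [0, 0, 0, 0, 0, 0, 1]
    - [0, 0, 0, 0, 0, 0, 1]

```text
t: 18.18
tool_pos: [0.4101, -0.3672, 0.2567]
tool_rot: [3.135, -0.185, 0.003]
contact_force: [0.9, -0.1, -0.6]
opening: 0.0856
```

```bash
python3 -c "
from h import *
go([.556,-.382],.1015,-96.5)
im,d=grab('side');C=cloud('side',d)
for n,u in(('top',0),):
    im,d=grab(n);P=cloud(n,d)
    m=(d>0)&(np.hypot(P[...,0]-.56,P[...,1]+.385)<.085)&(P[...,2]>.046)&(P[...,2]<.062);print(m.sum(),cv2.minAreaRect((P[m][:,:2]*1000).astype(np.float32)),np.median(P[m][:,2]))
"; ls -t pics|head -2
```

```text
t 18.18 pos [ 0.4101 -0.3672  0.2567] yaw -96.76 turn [ 0.0014 -0.0019 -0.0045] shift now [14.63 -0.26 15.55] after turn [14.66 -0.18 15.52] F [ 0.9 -0.1 -0.6] open 0.0856
800 ((558.2228393554688, -383.19561767578125), (36.21886444091797, 134.77978515625), 83.59465789794922) 0.05461431128430323
top_18.28.png
side_18.23.png
```

View pics/side_18.23.png

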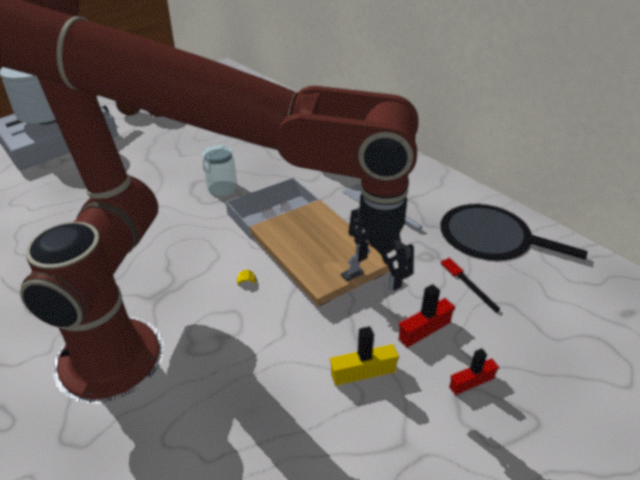

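The side view shows the brush upright at (427,320), the board empty with the shells in the tray, and the gripper free. I hand in.

```bash
python3 -c "
from station import ctrl
print(ctrl.finish_job())"
```

```text
the job is handed in; nothing more can be done
None
```

I picked up the larger red brush and swept shell b, then shell a, off the board's end into the tray in two separate passes. I then stood the brush back on bare counter at about (0.558, -0.383), well clear of the scraper and tray. The job was handed in at about 18 s of the allowed 51 s.

- **Shells:** the last close top view showed the board empty and both shells lying in the tray, hollow side up. The gripper never came near them.
- **Brush:** after release the top-camera depth put its cap top at 55 mm, matching a brush standing upright. The side view showed the same, with the gripper away from everything.
- **Forces:** the readings at the end of each move stayed under about 10 N.
- **Disagreement:** the measured gripper height varied by 1–3 mm between readings, so I set the brush down in 1 mm steps until the force showed contact. No check failed.

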